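# Fit the narrow die slide in a screw press of unknown thread

## Robot

A 6-joint arm with a two-finger parallel gripper is mounted at the origin on a cart in front of the work surface, level with it; the furniture and walls round the work are solid. World frame = base frame: x ahead of the robot, y to its left, z up, the work surface at z = 0. Lengths are in mm, angles in rad, forces in N, time in s.
With the tool pointing down it reaches from about 350 to 775 mm from the base axis. Payload 7.3 kg.
Tool frame: the origin (TCP) lies at the very end of the fingers, on their centre line; the grasp point (between the pads) lies 19 mm behind it; z points along the fingers, y is the line along which they close (so a half turn about z gives the same grasp; the last joint's range is limited). The gripper opens to 92 mm and grips with 3 to 60 N. Pads are 19 mm wide; open, the fingers measure 130 mm over their backs; the gripper's body (75 mm by 190 mm) begins 47 mm behind the grasp point.
Start: joints at [-1.294, 0.342, 1.524, -0, 1.275, -0.146], TCP at [215.439, -478.78, 226.741] pointing down, gripper open.
Joint ranges: [-2.53, 2.53], [-0.77, 2.02], [0.04, 2.7], [-1, 4.14], [0.28, 2.66], [-3.11, 3.11]. Speed limits (rad/s): [2.57, 2.57, 3.14, 3.14, 3.14, 3.14].

## Interface

Orientations are given as [roll, pitch, yaw] about the fixed x, y, z axes, in that order (R = Rz(yaw) Ry(pitch) Rx(roll)).
In Python, from plant import * gives the robot as it stands.
- The arm moves only by the tool arm_command, never from a script. Its arguments are lists of equal length, an entry for each row: "gripper": the finger opening in mm, from 0 to 91.8; "dp": the shift along the tool's x, y, z in units of 25 mm (1.0 is 25 mm), a list of three; "twist": the turn about the tool's z in units of 5 degrees (1.0 is 5 degrees). A call has exactly 5 rows; each row shifts and turns the commanded pose from where the row before left it, along the tool's axes as they then stand; what a row does not reach is not made up. A row lasts 1/8 s, in which the tool goes at most 62.5 mm and 10.7 degrees, less where a joint would pass 70% of its speed; a pose out of reach is approached as far as the arm can. A call is refused whole if a number of a shift passes 1 or a number of a turn 1, either way. A call with a gripper value outside its range is refused whole. The fingers move at their own pace and stop on an object; the grip force is fixed at half the most. Time passes only in rows, so rows that do not move let the fingers close, or fill a call up. It gives the time, the measured TCP pose, the force, the opening and the grip force at its end, in the units of the state.
- get_obs(): the state, without advancing time (a new reading comes with each control period).
- capture(name): name is "scene" or "top"; returns the picture (400x640x3 uint8, red, green, blue); there is no depth.
- get_calibration(name): a dict with "mtx" (3x3 intrinsics, pixels), "dist_coeffs" ([k1, k2, p1, p2, k3] as OpenCV has them; the pictures are not rectified), "position" and "attitude" of the camera in the world. Camera axes: x right, y down, z forward; pixel columns grow to the right and rows downward; lengths in mm; the calibration is good to about 2 mm. A picture is of the moment at which its call begins. get_calibration takes no time and is no camera call.
- close_job(): hands the job in; it is judged then, once.
The state is a dict: "time": time; "joint_positions": joint angles; "dq": joint speeds; "tau": joint torques, N m; "tool_pos": TCP position; "tcp_rot": TCP orientation; "contact_force": force on the tool from outside, world axes, zero at the start; "moment": the same for the moment, N m; "grip_width": finger opening in mm; "finger_force": force on a finger pad.
Only numpy, scipy, OpenCV 4.12 (cv2) and the standard library are available. Lean on these libraries where they do the work, as an engineer would, in place of code of your own. Each camera call takes 0.05 s, during which the arm holds its last target. There are 200 camera calls.

## Task

The little connector press on the bench is screwed hard down and nobody knows whether its spindle has a left- or a right-hand thread. Try the crank of its handwheel, wind it the way it gives until the ram is well up, and slide the narrow die slide, round nose first, into the slot under the ram right up to the end stop. Then wind the ram fully down again so that it holds the slide, let go, and leave everything else on the bench where it is.

Things in the scene. Friction and masses are not known exactly. Their poses are not given: they have to be found in the camera images.
- press: Small screw press, fixed to the bench: grey base 146 x 130 x 16 mm (x -98 to +48), two pillars at y = +-50 mm, crosshead (36 x 130 mm, top 88 mm up), spindle with a sprung foot below it (the ram) and a black handwheel on top. Origin under the spindle axis at bench level, z up; +x is the way a slide goes in: the robot's right, within 0.35 rad. Heights are above the bench.
- wheel_axis (a point): Point on the spindle axis, 114 mm up, fixed to the press. The handwheel (106 mm diameter, rim 116 mm up, hub nut to 123 mm) turns about the vertical through it. 10 mm of lift a turn, 9 mm (0.9 turn) in all, between two solid stops; it stays where it is left.
- crank_handle (a point): Middle of the upright black crank handle on the handwheel: 19 mm diameter, 46 mm high, 42 mm from the axis; it spins on its pin and can be led round without turning the wrist. 143 mm up with the ram down; rises with the ram. Takes 3 to 8 N. At the start it will not go the tightening way; whether clockwise or anticlockwise loosens differs from start to start and shows nowhere.
- socket_top (a point): Middle of the top of the foot's socket (22 mm collar on the spindle's lower end): 49 mm up with the ram fully down (at the start, and also when fully down on a slide, since the foot below it is sprung), 58 mm fully up.
- foot: The ram's sprung swivel foot, a round steel pad, 26 mm diameter, rubber-faced, on the spindle axis: its face is 3 mm above the channel floor with the ram down, 12 mm fully up. It gives up to 4 mm against a spring (10 N at first, 5 N more per mm). Its origin is 19 mm below its face.
- slot_mouth (a point): Middle of the channel's mouth, on its floor (16 mm up), 80 mm before the spindle axis; axes as the press. The channel runs along x, open at the top but for the ram: 31 mm wide between 10 mm high rails from 60 mm before the axis to the end stop, flared to about 41 mm at this mouth; the base goes on 18 mm in front of it as a flat ledge, also 16 mm up.
- slot_end (a point): Middle of the channel floor at the end stop (a steel block 14 mm high), 34 mm past the spindle axis, 16 mm up; axes as the press.
- narrow_slide_block (a point): Centre of the black grip block (24 mm along x, 22 mm across, 26 mm high) of the narrow die slide: a loose flat aluminium tongue 180 x 28 x 6 mm, 0.13 kg, round-nosed at its +x end. The centre is 19 mm above the underside, 167 mm behind the nose tip, 13 mm before the tail. z up. Nose at the end stop, it is 133 mm before the spindle axis, outside the press.
- narrow_slide_nose (a point): Tip of the narrow slide's round nose, half-way up its 6 mm thickness. Axes as the slide.
- narrow_slide: The narrow slide as a  origin at the middle of its underside, x to the nose.
- wide_slide_block (a point): Centre of the grip block of the other die slide, the same but 48 mm wide, too wide for the slot; the two lie in either order. Leave it alone.
- spool_mid (a point): Solder spool, 52 mm diameter, 32 mm high, loose; bystander, by its centre.
- vial_mid (a point): Glass vial with red cap, 27 mm diameter, 56 mm high, loose; bystander, by its centre.
- tape_mid (a point): Roll of white tape, 82 mm diameter, 18 mm high, loose; bystander, by its centre.

How it is judged (in metres and radians):
On the way, in this order (a step that is already met when the one before it is completed fails the run):
1. the ram is wound up by more than 4.5 mm from its lower stop (z of socket_top in the frame of press above 0.0535 m), for 0.1 s.
2. the narrow slide's nose is within 4 mm of the end stop, in the channel (x of narrow_slide_nose in the frame of slot_end above -0.004 m and y of narrow_slide_nose in the frame of slot_end between -0.003 and 0.003 m and z of narrow_slide_nose in the frame of slot_end below 0.012 m and angle between the x axis of narrow_slide and the x axis of press, either way round below 0.08 rad), for 0.1 s.
At the end, for the whole second after the job is handed in: The narrow slide lies flat in the channel with its nose within 4 mm of the end stop and within 3 mm of the channel's middle, at rest; the ram is wound down to within 1.5 mm of its lower stop and its foot presses on the slide with more than 8 N (x of narrow_slide_nose in the frame of slot_end above -0.004 m and y of narrow_slide_nose in the frame of slot_end between -0.003 and 0.003 m and z of narrow_slide_nose in the frame of slot_end below 0.006 m and angle between the x axis of narrow_slide and the x axis of press, either way round below 0.08 rad and angle between narrow_slide's own z axis and vertical below 0.05 rad and z of socket_top in the frame of press below 0.0505 m and contact force between foot and narrow_slide above 8 N and linear speed of narrow_slide below 0.02 m/s); the robot touches nothing.
It fails at once if the wide slide is moved by more than 30 mm (distance of wide_slide_block from where it was at the start of the episode above 0.03 m).
It fails at once if the spool is moved by more than 30 mm (distance of spool_mid from where it was at the start of the episode above 0.03 m).
It fails at once if the vial is moved by more than 30 mm (distance of vial_mid from where it was at the start of the episode above 0.03 m).
It fails at once if the tape roll is moved by more than 30 mm (distance of tape_mid from where it was at the start of the episode above 0.03 m).
It also fails if it takes over 72 s, if anything falls off the work surface, if the arm or the gripper's body presses on something with over 40 N, if the wrist force passes 120 N, or if a joint passes its speed limit or range.

## Working session

There is one attempt and no reset: what is moved stays moved. The work goes in short steps, Python scripts to look and compute and a tool call to move; the robot and the scene stay as the last step left them, time stands still between calls to the robot, and variables do not carry over. Pictures are saved under pics/ and viewed, at most 10 in all, crops included, and the job is handed in when it is done.

Besides the shell and the picture viewer there is one more tool, called after "Request:" as name([rows], argument=value, ...), one row to a line, values as JSON. arm_command: Moves the arm, as the interface text tells. Its arguments: {"type":"object","properties":{"gripper":{"type":"array"},"dp":{"type":"array"},"twist":{"type":"array"}},"required":["gripper","dp","twist"]}

```bash
ls; mkdir -p pics
python3 - <<'E'
from plant import *
import cv2
o=get_obs(); print(o)
for n in("scene","top"):
    print(n,get_calibration(n)); im=capture(n); cv2.imwrite(f"pics/{n}0.png",im[:,:,::-1])
E
```

```text
pics
{'time': 0.0, 'joint_positions': array([-1.29397000e+00,  3.42729257e-01,  1.52504239e+00, -7.97328914e-06,
        1.27539738e+00, -1.46003864e-01]), 'dq': array([ 1.68048562e-03,  2.87305978e-04, -8.20048844e-04, -2.14415451e-03,
        1.25499820e-04,  1.56553693e-06]), 'tau': array([-1.46781302e-03, -4.31246245e+01, -2.44219333e+01,  7.17184972e-02,
        5.59122430e-02, -1.17765535e-04]), 'tool_pos': array([ 215.33045051, -478.34884605,  226.03272018]), 'tcp_rot': array([-3.14003194e+00, -2.21797200e-04,  4.22832346e-01]), 'contact_force': array([-0.09468886,  0.66492511, -0.441713  ]), 'moment': array([ 0.01223789,  0.00409096, -0.0043647 ]), 'finger_force': 0.0, 'grip_width': 91.83134817045134}
scene {'mtx': array([[389.18744213,   0.        , 317.26659241],
       [  0.        , 389.18744213, 200.35038656],
       [  0.        ,   0.        ,   1.        ]]), 'dist_coeffs': array([-0.01936784,  0.        ,  0.        ,  0.        ,  0.        ]), 'position': array([-138.34207727,  732.63450236,  660.30386371]), 'attitude': array([-2.08028033, -0.02526839, -2.35582962])}
top {'mtx': array([[397.84754785,   0.        , 320.06447411],
       [  0.        , 397.84754785, 199.71685681],
       [  0.        ,   0.        ,   1.        ]]), 'dist_coeffs': array([-0.0108906,  0.       ,  0.       ,  0.       ,  0.       ]), 'position': array([ 359.87005291,   39.7950887 , 1460.41607007]), 'attitude': array([-3.03082317e+00, -9.51518555e-04, -1.58845067e+00])}
```

View pics/scene0.png

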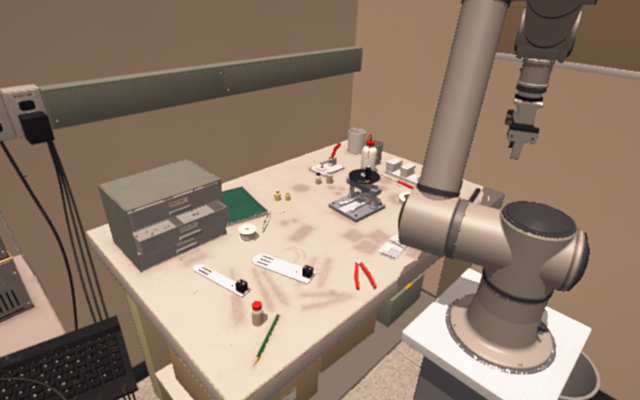

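View pics/top0.png

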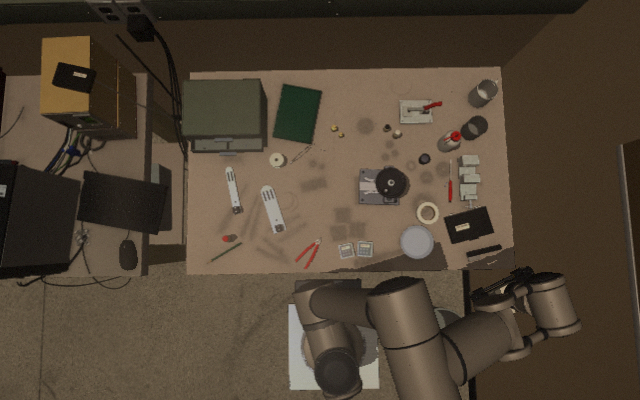

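The scene view shows the press at (358,200) and the two slides at (221,280) and (283,267), with their black blocks at (241,286) and (307,271). In the top view the press is at (390,185). The narrow slide seems to be the left one at (232,190), with the wide one at (272,208). I'll enlarge both areas.

```bash
cat > h.py <<'E'
import numpy as np, cv2
from scipy.spatial.transform import Rotation as R
from plant import *
def ray(n,uv):
    c=get_calibration(n); p=cv2.undistortPoints(np.float64(uv).reshape(-1,1,2),c["mtx"],c["dist_coeffs"])[:,0]
    d=np.c_[p,np.ones(len(p))]@R.from_euler("xyz",c["attitude"]).as_matrix().T
    return c["position"],d
def plane(n,uv,z):
    o,d=ray(n,uv); return o+d*((z-o[2])/d[:,2])[:,None]
def proj(n,P):
    c=get_calibration(n); M=R.from_euler("xyz",c["attitude"]).as_matrix().T
    return cv2.projectPoints(np.float64(P).reshape(-1,1,3),cv2.Rodrigues(M)[0],-M@c["position"],c["mtx"],c["dist_coeffs"])[0][:,0]
E
python3 - <<'E'
import cv2,numpy as np
t=cv2.imread("pics/top0.png"); s=cv2.imread("pics/scene0.png")
f=lambda im,x,y,w,h,k:cv2.resize(im[y:y+h,x:x+w],None,fx=k,fy=k,interpolation=cv2.INTER_CUBIC)
a=f(t,215,140,80,100,5); b=f(t,350,150,80,80,5)
h=500;b=cv2.copyMakeBorder(b,0,100,0,0,cv2.BORDER_CONSTANT)
cv2.imwrite("pics/c1.png",np.hstack([a,b]))
cv2.imwrite("pics/c2.png",f(s,180,130,220,150,3.6))
E
```

```text
(no output)
```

View pics/c1.png

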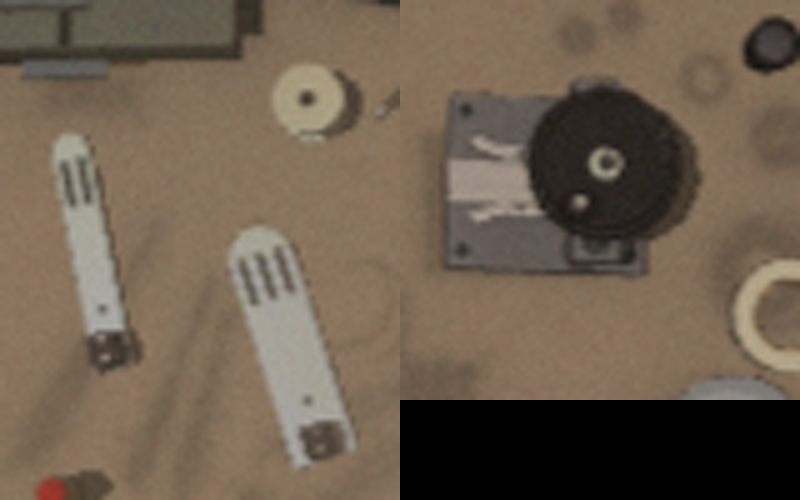

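View pics/c2.png

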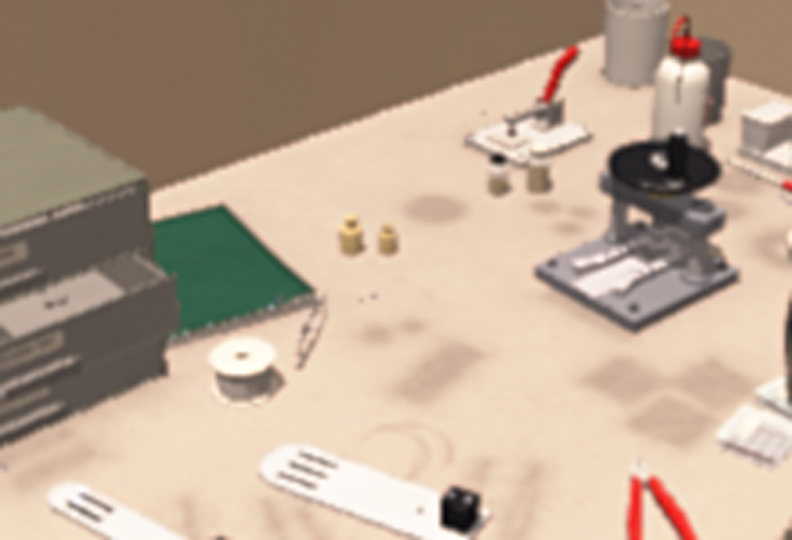

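The enlarged top view shows the narrow slide on the left, about 38 crop px wide, which matches 28 mm. Its nose is at full-picture (229,166) and its block at (236.6,210). The hub nut is at (391.2,182.6) and the crank top at (386,190.6). The press base corners are near (440,168), (439,204) and (479.6,204) in 5x-crop terms, and I'll measure those by mask next.

Run:
```python
from h import *
np.set_printoptions(precision=1,suppress=True)
t=cv2.imread("pics/top0.png"); s=cv2.imread("pics/scene0.png")
g=cv2.cvtColor(t,cv2.COLOR_BGR2GRAY); hsv=cv2.cvtColor(t,cv2.COLOR_BGR2HSV)
# slide tongue: bright low-sat
def big(m,box):
    x,y,w,h=box; z=np.zeros_like(m); z[y:y+h,x:x+w]=m[y:y+h,x:x+w]
    n,l,st,c=cv2.connectedComponentsWithStats(z); i=1+np.argmax(st[1:,4]); return (l==i),st[i],c[i]
sl=((hsv[...,1]<50)&(g>130)).astype(np.uint8)
for nm,b in(("narrow",(220,160,24,55)),("wide",(256,180,35,55))):
    m,st,c=big(sl,b); v,u=np.nonzero(m); P=plane("top",np.c_[u,v],6)[:,:2]
    mu=P.mean(0); w,V=np.linalg.eigh(np.cov(P.T)); a=V[:,1]*np.sign(V[0,1]); q=(P-mu)@a; r=(P-mu)@V[:,0]
    print(nm,st,mu,"axis",a,np.arctan2(a[1],a[0]),"ext",q.min(),q.max(),r.min(),r.max(),"nose",mu+a*q.max())
dk=(g<75).astype(np.uint8)
for nm,b in(("nblk",(228,203,16,14)),("wblk",(272,220,16,14))):
    m,st,c=big(dk,b); print(nm,st,c,plane("top",c,25))
m,st,c=big((g<70).astype(np.uint8),(372,162,40,40)); 
cn=max(cv2.findContours(m.astype(np.uint8),0,1)[0],key=cv2.contourArea);e=cv2.fitEllipse(cv2.convexHull(cn)); print("wheel",st,c,e,plane("top",e[0],116))
print("hub",plane("top",[391.2,182.6],123),"crank top",plane("top",[386,190.6],166))
mk=((hsv[...,1]<45)&(g>60)&(g<125)).astype(np.uint8); m,st,c=big(mk,(355,165,30,45)); print("base",st)
cn=[[440-0,0]]
B=np.array([[440,168.4],[439,204],[479.6,204.4]]);B=np.array([[(450-400)/5+350,92/5+150],[(445-400)/5+350,270/5+150],[(648-400)/5+350,272/5+150]])
print("corners",plane("top",B,16))
# channel floor white strip
m,st,c=big(((g>135)&(hsv[...,1]<70)).astype(np.uint8),(358,178,20,16)); v,u=np.nonzero(m);print("floor",st,c,plane("top",c,16))
for nm,uv,z in(("spool",[276.5,160],32),("tape",[428,212],18),("vialcap",[226,238],56)): print(nm,plane("top",uv,z))
print(t[175:200,355:380].mean(2).astype(int)[::2,::2])
```

```text
narrow [225 167  15  40 258] [568.3 359. ] axis [1.  0.2] 0.21031077477777602 ext -65.00612447888636 83.9119386082752 -14.8162832531549 14.504690214295183 nose [650.4 376.5]
wide [261 185  25  49 500] [493.7 212.7] axis [1.  0.3] 0.287081480128059 ext -89.52717587860808 88.62244980738426 -24.5189004195382 25.600733745923122 nose [578.7 237.8]
nblk [233 207  10   7  42] [237.3 209.9] [[487.7 336.   25. ]]
wblk [277 225   5   6  13] [279.8 227.9] [[419.8 182.3  25. ]]
wheel [375 167  35  35 823] [391.8 183.4] ((391.4583435058594, 184.52256774902344), (33.54117965698242, 35.59591293334961), 160.3887481689453) [[ 557.3 -208.9  116. ]]
hub [[ 562.9 -207.   123. ]] crank top [[ 530.1 -181.   166. ]]
base [359 190  26  14 280]
corners [[ 634.  -113.7   16. ]
 [ 502.3 -106.2   16. ]
 [ 498.2 -254.4   16. ]]
floor [360 182  16  12 131] [367.1 186.6] [[ 565.9 -137.9   16. ]]
spool [[667.5 192.2  32. ]]
tape [[ 468.4 -356.4   18. ]]
vialcap [[386.4 368.8  56. ]]
[[106 106  85  95  94  95  91  91  87  88  89  47  37]
 [ 97  94  82  94  95 125  95  91  89  91  82  32  32]
 [ 94  92  79  95  87 117 150 135 137 127  73  38  41]
 [ 97  92  90 100  93  90  83  90 130 110  67  35  39]
 [ 96  90 106 142 146 146 142 142 141 141  74  35  38]
 [ 96  92 102 148 147 144 146 148 147 145 113  39  41]
 [100  90  98 143 144 139 143 144 142 145 117  33  32]
 [ 95  90 103 146 149 147 145 145 144 143 147  56  28]
 [ 94  92  76  92  93  95 126 136 138 102 127  99  41]
 [ 97  88  77  96  97 154 142  91  89  97  99  94  53]
 [ 97  94  72  96  93  92  86  91  89  89  90  92  88]
 [ 97  93  78  97  93  93  93  91  89  88  90  89  85]
 [ 96  93  79  74  71  96  92  91  93  88  93  89  90]]
```

Run:
```python
from h import *
np.set_printoptions(precision=2,suppress=True)
t=cv2.imread("pics/top0.png"); g=cv2.cvtColor(t,cv2.COLOR_BGR2GRAY).astype(float)
# floor strip edges per column (subpixel, threshold 118)
def cross(v,th):
    i=np.nonzero((v[:-1]-th)*(v[1:]-th)<0)[0]; return i+(th-v[i])/(v[i+1]-v[i])
up=[];lo=[]
for u in range(362,369):
    c=180+cross(g[180:197,u],118)
    mid=187; a=c[c<mid]; b=c[c>mid]; up.append([u,a.max()]); lo.append([u,b.min()])
U=plane("top",up,16)[:,:2];L=plane("top",lo,16)[:,:2]
print("ledge-strip widths",np.linalg.norm(U-L,axis=1)); M=(U+L)/2; print("centreline",M); p=np.polyfit(M[:,1],M[:,0],1);print("slope dx/dy",p)
# triangulate hub, crank
def tri(a,b):
    A=[];r=[]
    for n,uv in(("top",a),("scene",b)):
        o,d=ray(n,uv);d=d[0]/np.linalg.norm(d);Q=np.eye(3)-np.outer(d,d);A.append(Q);r.append(Q@o)
    x=np.linalg.lstsq(np.vstack(A),np.hstack(r),rcond=None);return x[0],x[1]
print(tri([391.2,182.6],[363.3,174.4]))
print("handle top in scene should be",proj("scene",[[530,-181,166],[530,-181,120],[563,-207,123]]))
# bottom & mouth edges of base: gradient per col/row
bot=[[u,200+cross(g[200:210,u],(g[201,u]+g[208,u])/2)[0]] for u in range(364,380)]
P=plane("top",bot,16);k=np.polyfit(P[:,1],P[:,0],1);print("front edge slope",k, P[[0,-1]])
s=cv2.imread("pics/scene0.png"); cv2.imwrite("pics/c3.png",cv2.resize(s[155:225,320:400],None,fx=7,fy=7,interpolation=cv2.INTER_CUBIC))
```

```text
ledge-strip widths [30.76 30.76 30.75 31.07 30.98 43.98 40.07]
centreline [[ 569.71 -119.14]
 [ 569.47 -122.8 ]
 [ 569.45 -126.47]
 [ 569.25 -130.14]
 [ 569.04 -133.8 ]
 [ 562.25 -137.27]
 [ 563.5  -140.97]]
slope dx/dy [  0.33 610.08]
(array([ 565.83, -207.91,  112.6 ]), array([5.76]))
handle top in scene should be [[368.72 165.16]
 [367.43 178.37]
 [364.58 171.94]]Traceback (most recent call last):
  File "<stdin>", line 22, in <module>
IndexError: index 0 is out of bounds for axis 0 with size 0
```

Request:
arm_command([
  [0,0,0],
  [0,0,0],
  [0.5,0,0],
  [0.5,0,0],
  [0,0,0],
], gripper=[80,80,80,80,80], twist=[-1,-1,-1,-1,-1])

```text
time: 0.72
tool_pos: [235.9, -463.1, 226.4]
tcp_rot: [-3.141, -0.001, 0.863]
contact_force: [-0.2, -0.9, -0.3]
grip_width: 80.1
finger_force: 0.0
```

Request:
arm_command([
  [0.99,0.1,0],
  [0.98,0.19,0],
  [0.96,0.27,0],
  [0.93,0.35,0],
  [0.9,0.43,0],
], gripper=[80,80,80,80,80], twist=[-1,-1,-1,-1,-1])

```text
time: 1.35
tool_pos: [326.2, -377.3, 226.4]
tcp_rot: [-3.141, -0.0, 1.298]
contact_force: [0.2, -0.9, -0.6]
grip_width: 80.3
finger_force: 0.0
```

Request:
arm_command([
  [0.86,0.51,0],
  [0.81,0.58,0],
  [0.76,0.65,0],
  [0.7,0.71,0],
  [0.7,0.71,0],
], gripper=[80,80,80,80,80], twist=[-1,-1,-1,0,0])

```text
time: 1.98
tool_pos: [416.4, -291.2, 226.4]
tcp_rot: [-3.141, -0.0, 1.557]
contact_force: [-1.2, -1.0, -0.2]
grip_width: 80.2
finger_force: 0.0
```

Run:
```python
from h import *
print(get_obs()["tool_pos"],get_obs()["tcp_rot"],get_obs()["joint_positions"])
s=capture("scene")[:,:,::-1]; cv2.imwrite("pics/scene1.png",s);t=capture("top")[:,:,::-1]; cv2.imwrite("pics/top1.png",t)
s=cv2.imread("pics/scene0.png"); f=lambda i:cv2.resize(i,None,fx=6,fy=6,interpolation=cv2.INTER_CUBIC)
cv2.imwrite("pics/c3.png",f(s[150:230,325:405]))
```

```text
[ 416.37630354 -291.15700626  226.37338901] [-3.14101023e+00 -4.49744063e-04  1.55727813e+00] [-7.61133617e-01  3.11796686e-01  1.56944584e+00 -6.94863492e-05
  1.26108300e+00 -7.47594347e-01]
```

View pics/c3.png

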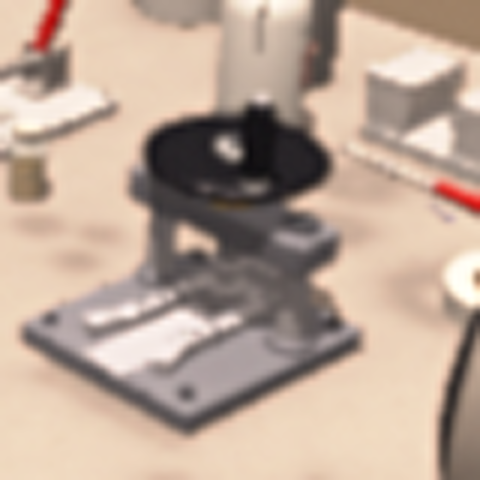

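The enlarged scene crop shows the crank top at about (368.7,165.8) in the full picture. The projection for (530,-181,166) is (368.7,165.2), so the crank position holds, and I'll go and grip it.

Request:
arm_command([
  [0.89,0.905,0],
  [0.89,0.905,0],
  [0.89,0.905,0],
  [0.89,0.905,0],
  [0.89,0.9,0],
], gripper=[80,80,80,80,80], twist=[0,0,0,0,0])

```text
time: 2.7
tool_pos: [530.6, -182.2, 226.4]
tcp_rot: [-3.141, 0.0, 1.557]
contact_force: [0.2, -0.2, 0.1]
grip_width: 79.6
finger_force: 0.0
```

Request:
arm_command([
  [0,0,0.5],
  [0,0,0.9],
  [0,0,0.9],
  [0,0,0.9],
  [0,0,0.5],
], gripper=[80,80,80,80,80], twist=[0,0,0,0,0])

```text
time: 3.32
tool_pos: [528.9, -182.9, 132.4]
tcp_rot: [-3.139, -0.001, 1.556]
contact_force: [0.0, 0.1, 0.4]
grip_width: 80.0
finger_force: 0.0
```

Request:
arm_command([
  [0,0,0],
  [0,0,0],
  [0,0,0],
  [0,0,0],
  [0,0,0],
], gripper=[40,40,30,25,22], twist=[0,0,0,0,0])

```text
time: 3.95
tool_pos: [530.6, -182.2, 134.5]
tcp_rot: [3.141, 0.0, 1.557]
contact_force: [-0.6, -0.2, 0.8]
grip_width: 34.7
finger_force: 0.0
```

Run:
```python
from h import *
o=get_obs();print(o["tool_pos"],o["tcp_rot"],o["contact_force"],o["grip_width"])
s=capture("scene")[:,:,::-1];t=capture("top")[:,:,::-1]; f=lambda i:cv2.resize(i,None,fx=4.5,fy=4.5,interpolation=cv2.INTER_CUBIC)
cv2.imwrite("pics/c4.png",np.hstack([f(s[130:220,320:400]),f(t[150:240,345:425])]))
```

```text
[ 530.61204493 -182.23446717  134.51018992] [3.14110715e+00 3.49827736e-04 1.55742667e+00] [-0.60229389 -0.18246761  0.78982849] 34.72653631766378
```

View pics/c4.png

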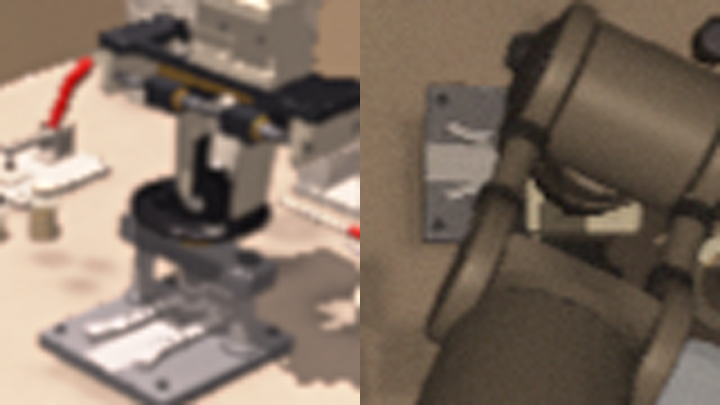

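The left crop shows the handle between the fingers, just above the wheel rim, and the top view shows the press clear. I'll close now.

Request:
arm_command([
  [0,0,0],
  [0,0,0],
  [0,0,0],
  [0,0,0],
  [0,0,0],
], gripper=[21,20,19,17,15], twist=[0,0,0,0,0])

```text
time: 4.68
tool_pos: [531.3, -182.5, 134.3]
tcp_rot: [3.14, 0.001, 1.557]
contact_force: [6.0, -1.0, -2.2]
grip_width: 18.0
finger_force: 30.0
```

Request:
arm_command([
  [0,0,0],
  [0,0,0],
  [0,0,0],
  [0,0,0],
  [0,0,0],
], gripper=[15,15,15,15,15], twist=[0,0,0,0,0])

```text
time: 5.3
tool_pos: [531.3, -182.5, 134.3]
tcp_rot: [3.14, 0.001, 1.557]
contact_force: [5.3, -0.6, -2.6]
grip_width: 18.5
finger_force: 30.0
```

Request:
arm_command([
  [-0.06,-0.05,0],
  [-0.06,-0.05,0],
  [0,0,0],
  [0,0,0],
  [0,0,0],
], gripper=[15,15,15,15,15], twist=[0,0,0,0,0])

```text
time: 5.92
tool_pos: [529.0, -185.7, 134.4]
tcp_rot: [3.139, 0.001, 1.557]
contact_force: [6.1, -1.9, -2.3]
grip_width: 18.5
finger_force: 30.0
```

```bash
cat > c.py <<'E'
import numpy as np,sys
def rows(th,step,n,dz,psi=1.557,r=42):
    for k in range(n):
        a=np.radians(th+k*step);b=np.radians(th+(k+1)*step)
        d=r*np.array([np.cos(b)-np.cos(a),np.sin(b)-np.sin(a)])/25
        print(th+(k+1)*step,[round(d@[np.cos(psi),np.sin(psi)],3),round(d@[np.sin(psi),-np.cos(psi)],3),-dz])
if __name__=="__main__": rows(*map(float,sys.argv[1:3]),int(sys.argv[3]),float(sys.argv[4]))
E
python3 c.py 148 20 16 0.02
```

```text
168.0 [np.float64(-0.544), np.float64(-0.211), -0.02]
188.0 [np.float64(-0.583), np.float64(-0.012), -0.02]
208.0 [np.float64(-0.552), np.float64(0.188), -0.02]
228.0 [np.float64(-0.455), np.float64(0.366), -0.02]
248.0 [np.float64(-0.302), np.float64(0.499), -0.02]
268.0 [np.float64(-0.113), np.float64(0.572), -0.02]
288.0 [np.float64(0.089), np.float64(0.577), -0.02]
308.0 [np.float64(0.281), np.float64(0.511), -0.02]
328.0 [np.float64(0.439), np.float64(0.384), -0.02]
348.0 [np.float64(0.544), np.float64(0.211), -0.02]
368.0 [np.float64(0.583), np.float64(0.012), -0.02]
388.0 [np.float64(0.552), np.float64(-0.188), -0.02]
408.0 [np.float64(0.455), np.float64(-0.366), -0.02]
428.0 [np.float64(0.302), np.float64(-0.499), -0.02]
448.0 [np.float64(0.113), np.float64(-0.572), -0.02]
468.0 [np.float64(-0.089), np.float64(-0.577), -0.02]
```

Request:
arm_command([
  [-0.13,-0.08,0],
  [-0.13,-0.08,0],
  [0,0,0],
  [0,0,0],
  [0,0,0],
], gripper=[15,15,15,15,15], twist=[0,0,0,0,0])

```text
time: 6.55
tool_pos: [525.4, -192.3, 134.7]
tcp_rot: [3.138, 0.002, 1.557]
contact_force: [7.4, -1.8, -1.9]
grip_width: 18.5
finger_force: 30.0
```

```bash
python3 c.py 159 20 14 0.02|sed 's/np.float64//g'
```

```text
179.0 [(-0.574), (-0.103), -0.02]
199.0 [(-0.575), (0.099), -0.02]
219.0 [(-0.506), (0.29), -0.02]
239.0 [(-0.377), (0.446), -0.02]
259.0 [(-0.202), (0.548), -0.02]
279.0 [(-0.002), (0.583), -0.02]
299.0 [(0.198), (0.549), -0.02]
319.0 [(0.373), (0.448), -0.02]
339.0 [(0.504), (0.294), -0.02]
359.0 [(0.574), (0.103), -0.02]
379.0 [(0.575), (-0.099), -0.02]
399.0 [(0.506), (-0.29), -0.02]
419.0 [(0.377), (-0.446), -0.02]
439.0 [(0.202), (-0.548), -0.02]
```

Request:
arm_command([
  [-0.574,-0.103,-0.02],
  [-0.575,0.1,-0.02],
  [-0.506,0.29,-0.02],
  [-0.377,0.446,-0.02],
  [-0.202,0.548,-0.02],
], gripper=[15,15,15,15,15], twist=[0,0,0,0,0])

```text
time: 7.18
tool_pos: [553.5, -249.0, 137.3]
tcp_rot: [-3.138, 0.001, 1.557]
contact_force: [-5.4, -0.0, 5.5]
grip_width: 18.4
finger_force: 30.0
```

Request:
arm_command([
  [-0.0,0.583,-0.02],
  [0.198,0.549,-0.02],
  [0.373,0.448,-0.02],
  [0.504,0.294,-0.02],
  [0.574,0.103,-0.02],
], gripper=[15,15,15,15,15], twist=[0,0,0,0,0])

```text
time: 7.8
tool_pos: [606.5, -209.5, 140.3]
tcp_rot: [3.138, 0.004, 1.556]
contact_force: [2.1, -5.6, 2.4]
grip_width: 18.4
finger_force: 30.0
```

Request:
arm_command([
  [0.575,-0.1,-0.02],
  [0.506,-0.29,-0.02],
  [0.377,-0.446,-0.02],
  [0,0,0],
  [0,0,0],
], gripper=[15,15,15,15,15], twist=[0,0,0,0,0])

```text
time: 8.43
tool_pos: [584.5, -171.3, 141.9]
tcp_rot: [-3.141, 0.001, 1.557]
contact_force: [-1.8, -1.3, 7.7]
grip_width: 18.6
finger_force: 30.0
```

The crank leads round freely anticlockwise. It has gone about 278°, so the ram is roughly 7.7 mm up, and the fitted axis is about (564.5,-208). I'll release, rise and head for the slide.

Request:
arm_command([
  [0,0,0],
  [0,0,0],
  [0,0,-0.4],
  [0,0,-0.9],
  [0,0,-0.9],
], gripper=[50,70,80,80,80], twist=[0,0,0,0,0])

```text
time: 9.05
tool_pos: [584.7, -170.6, 196.7]
tcp_rot: [-3.141, -0.0, 1.557]
contact_force: [-0.3, -0.6, -0.2]
grip_width: 64.1
finger_force: 0.0
```

```bash
cat > tr.py <<'E'
import numpy as np,sys
# from x y psi(deg) to x y, n rows, twist rows (units, per row) 
def go(p,q,psi,n,tw,m):
    d=(np.array(q)-p)/n/25
    for k in range(n):
        a=np.radians(psi); print(k+1,f"[{d@[np.cos(a),np.sin(a)]:.3f}, {d@[np.sin(a),-np.cos(a)]:.3f}] psi {psi:.1f}")
        if k<m: psi-=5*tw
    print("end",psi)
E
python3 - <<'E'
from tr import *
from plant import *
o=get_obs();print(o["tool_pos"],o["tcp_rot"],o["grip_width"])
go(o["tool_pos"][:2],(487.2,341),89.2,23,-1,20)
E
```

```text
[ 584.69058348 -170.58081473  196.70316799] [-3.14133614e+00 -5.84592121e-05  1.55735456e+00] 64.12858078327523
1 [0.887, -0.182] psi 89.2
2 [0.900, -0.104] psi 94.2
3 [0.905, -0.025] psi 99.2
4 [0.904, 0.054] psi 104.2
5 [0.896, 0.132] psi 109.2
6 [0.881, 0.210] psi 114.2
7 [0.859, 0.286] psi 119.2
8 [0.831, 0.360] psi 124.2
9 [0.797, 0.431] psi 129.2
10 [0.756, 0.499] psi 134.2
11 [0.710, 0.563] psi 139.2
12 [0.658, 0.622] psi 144.2
13 [0.601, 0.677] psi 149.2
14 [0.540, 0.727] psi 154.2
15 [0.474, 0.772] psi 159.2
16 [0.405, 0.810] psi 164.2
17 [0.333, 0.842] psi 169.2
18 [0.259, 0.868] psi 174.2
19 [0.182, 0.887] psi 179.2
20 [0.104, 0.900] psi 184.2
21 [0.025, 0.905] psi 189.2
22 [0.025, 0.905] psi 189.2
23 [0.025, 0.905] psi 189.2
end 189.2
```

Request:
arm_command([
  [0.887,-0.182,0],
  [0.9,-0.104,0],
  [0.905,-0.025,0],
  [0.904,0.054,0],
  [0.896,0.132,0],
], gripper=[70,70,70,70,70], twist=[-1,-1,-1,-1,-1])

```text
time: 9.68
tool_pos: [563.4, -58.7, 196.3]
tcp_rot: [3.141, 0.0, 1.997]
contact_force: [-0.2, 0.5, 0.5]
grip_width: 69.9
finger_force: 0.0
```

Request:
arm_command([
  [0.881,0.21,0],
  [0.859,0.286,0],
  [0.831,0.36,0],
  [0.797,0.431,0],
  [0.756,0.499,0],
], gripper=[70,70,70,70,70], twist=[-1,-1,-1,-1,-1])

```text
time: 10.3
tool_pos: [542.1, 52.5, 196.3]
tcp_rot: [3.141, 0.0, 2.433]
contact_force: [-0.2, 0.4, -0.2]
grip_width: 69.8
finger_force: 0.0
```

Request:
arm_command([
  [0.71,0.563,0.4],
  [0.658,0.622,0.4],
  [0.601,0.677,0.4],
  [0.54,0.727,0.4],
  [0.474,0.772,0.4],
], gripper=[70,70,70,70,70], twist=[-1,-1,-1,-1,-1])

```text
time: 10.92
tool_pos: [521.0, 163.8, 145.9]
tcp_rot: [3.141, 0.0, 2.869]
contact_force: [-0.6, 0.7, 0.1]
grip_width: 69.9
finger_force: 0.0
```

Request:
arm_command([
  [0.405,0.81,0.4],
  [0.333,0.842,0.4],
  [0.259,0.868,0.4],
  [0.182,0.887,0.4],
  [0.104,0.9,0.4],
], gripper=[60,60,60,60,60], twist=[-1,-1,-1,-1,-1])

```text
time: 11.55
tool_pos: [499.8, 275.0, 95.9]
tcp_rot: [3.142, 0.0, -2.978]
contact_force: [-0.4, 0.6, 0.4]
grip_width: 59.7
finger_force: 0.0
```

Run:
```python
from tr import *
from h import *
o=get_obs();print(o["tool_pos"],o["tcp_rot"],o["joint_positions"][5])
s=capture("scene")[:,:,::-1]; cv2.imwrite("pics/scene2.png",s)
# slide check in scene: block dark mask
s=cv2.imread("pics/scene0.png");g=cv2.cvtColor(s,cv2.COLOR_BGR2GRAY)
z=np.zeros_like(g); z[275:298,228:256]=(g[275:298,228:256]<70)*1
n,l,st,c=cv2.connectedComponentsWithStats(z); i=1+np.argmax(st[1:,4]); print(st[i],c[i],plane("scene",c[i],21))
print("block/nose predicted px",proj("scene",[[487.2,341,19],[650.4,376.5,3]]))
go(o["tool_pos"][:2],(487.2,341),np.degrees(o["tcp_rot"][2]),3,-1,1)
```

```text
[499.79976036 275.02318368  95.89980753] [ 3.14154957e+00  3.79420035e-04 -2.97767882e+00] -1.3659488146557273
[236 280  12  13  97] [241.17525773 286.70103093] [[482.87756195 346.94794807  21.        ]]
block/nose predicted px [[242.2213607  285.29807639]
 [195.08991159 265.59174926]]
1 [0.022, 0.895] psi -170.6
2 [-0.056, 0.894] psi -165.6
3 [-0.056, 0.894] psi -165.6
end -165.60842900003342
```

Request:
arm_command([
  [0.03,0.91,0],
  [-0.01,0.91,0],
  [-0.01,0.91,0],
  [0,0,0.7],
  [0,0,0.9],
], gripper=[60,60,60,60,60], twist=[-0.53,0,0,0,0])

```text
time: 12.22
tool_pos: [487.0, 341.6, 56.3]
tcp_rot: [3.141, 0.002, -2.934]
contact_force: [1.1, -0.2, -0.2]
grip_width: 59.9
finger_force: 0.0
```

Request:
arm_command([
  [0,0,0.8],
  [0,0,0.6],
  [0,0,0.4],
  [0,0,0.04],
  [0,0,0],
], gripper=[50,45,45,40,40], twist=[0,0,0,0,0])

```text
time: 12.85
tool_pos: [486.9, 341.3, 10.2]
tcp_rot: [3.141, 0.001, -2.934]
contact_force: [-0.5, -0.4, -0.3]
grip_width: 40.2
finger_force: 0.0
```

Run:
```python
from h import *
o=get_obs();print(o["tool_pos"],o["tcp_rot"],o["contact_force"],o["grip_width"])
s=capture("scene")[:,:,::-1];t=capture("top")[:,:,::-1]; f=lambda i:cv2.resize(i,None,fx=5,fy=5,interpolation=cv2.INTER_CUBIC)
cv2.imwrite("pics/c5.png",np.hstack([f(s[225:315,185:265]),f(t[150:240,205:285])]))
```

```text
[486.85610855 341.2898261   10.1981629 ] [ 3.14143071e+00  8.63051195e-04 -2.93442723e+00] [-0.54084548 -0.41762239 -0.28661526] 40.16732290937838
```

View pics/c5.png

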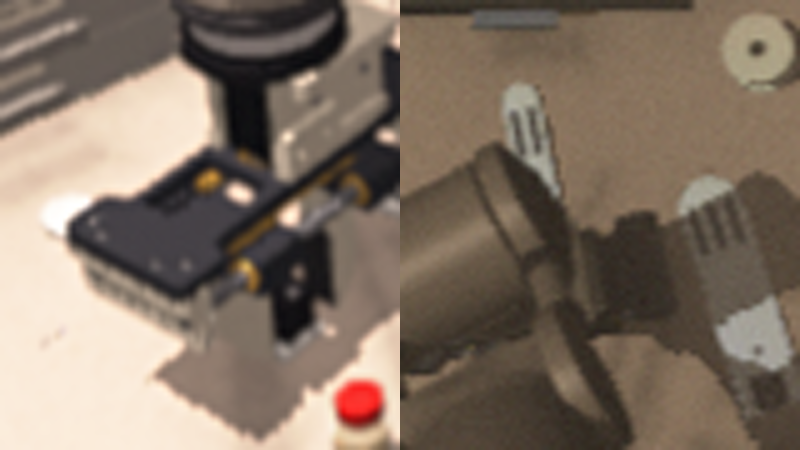

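The view shows the gripper straddling the tail block, with the nose sticking out undisturbed and the vial clear of it. I'll close on the block and lift a little.

Request:
arm_command([
  [0,0,0],
  [0,0,0],
  [0,0,0],
  [0,0,0],
  [0,0,0],
], gripper=[30,25,20,18,18], twist=[0,0,0,0,0])

```text
time: 13.58
tool_pos: [486.5, 341.2, 9.8]
tcp_rot: [3.142, 0.0, -2.934]
contact_force: [-0.8, -0.1, 2.0]
grip_width: 22.0
finger_force: 30.0
```

Request:
arm_command([
  [0,0,0],
  [0,0,0],
  [0,0,-0.3],
  [0,0,-0.6],
  [0,0,-0.9],
], gripper=[15,15,15,15,15], twist=[0,0,0,0,0])

```text
time: 14.2
tool_pos: [486.2, 340.9, 55.4]
tcp_rot: [-3.141, -0.001, -2.934]
contact_force: [1.4, 0.2, -0.9]
grip_width: 21.8
finger_force: 30.0
```

Run:
```python
from tr import *
go(np.array([486.2,340.9]),(577,69),191.9,20,1,20)
```

```text
1 [-0.066, -0.570] psi 191.9
2 [-0.115, -0.562] psi 186.9
3 [-0.163, -0.550] psi 181.9
4 [-0.211, -0.533] psi 176.9
5 [-0.256, -0.513] psi 171.9
6 [-0.300, -0.488] psi 166.9
7 [-0.342, -0.460] psi 161.9
8 [-0.380, -0.429] psi 156.9
9 [-0.416, -0.394] psi 151.9
10 [-0.449, -0.356] psi 146.9
11 [-0.478, -0.316] psi 141.9
12 [-0.504, -0.273] psi 136.9
13 [-0.526, -0.228] psi 131.9
14 [-0.544, -0.181] psi 126.9
15 [-0.558, -0.133] psi 121.9
16 [-0.567, -0.084] psi 116.9
17 [-0.572, -0.034] psi 111.9
18 [-0.573, 0.016] psi 106.9
19 [-0.570, 0.066] psi 101.9
20 [-0.562, 0.115] psi 96.9
end 91.9
```

Request:
arm_command([
  [-0.066,-0.57,-0.2],
  [-0.115,-0.562,-0.2],
  [-0.163,-0.55,-0.2],
  [-0.211,-0.533,0],
  [-0.256,-0.513,0],
], gripper=[15,15,15,15,15], twist=[1,1,1,1,1])

```text
time: 14.82
tool_pos: [509.5, 272.7, 70.8]
tcp_rot: [3.141, 0.001, 2.91]
contact_force: [0.1, -0.2, -1.1]
grip_width: 21.9
finger_force: 30.0
```

Request:
arm_command([
  [-0.3,-0.488,0],
  [-0.342,-0.46,0],
  [-0.38,-0.429,0],
  [-0.416,-0.394,0],
  [-0.449,-0.356,0],
], gripper=[15,15,15,15,15], twist=[1,1,1,1,1])

```text
time: 15.45
tool_pos: [532.2, 204.7, 70.7]
tcp_rot: [3.141, 0.001, 2.473]
contact_force: [0.5, 0.0, -1.1]
grip_width: 21.3
finger_force: 30.0
```

Request:
arm_command([
  [-0.478,-0.316,0],
  [-0.504,-0.273,0],
  [-0.526,-0.228,0],
  [-0.544,-0.181,0],
  [-0.558,-0.133,0],
], gripper=[15,15,15,15,15], twist=[1,1,1,1,1])

```text
time: 16.08
tool_pos: [554.9, 136.7, 70.7]
tcp_rot: [3.141, 0.0, 2.037]
contact_force: [-0.2, 0.3, 0.3]
grip_width: 21.9
finger_force: 30.0
```

Request:
arm_command([
  [-0.567,-0.084,0],
  [-0.572,-0.034,0],
  [-0.573,0.016,0],
  [-0.57,0.066,0],
  [-0.562,0.115,0],
], gripper=[15,15,15,15,15], twist=[1,1,1,1,1])

```text
time: 16.7
tool_pos: [577.6, 68.7, 70.7]
tcp_rot: [3.14, 0.0, 1.601]
contact_force: [0.2, 0.2, -1.3]
grip_width: 21.6
finger_force: 30.0
```

Request:
arm_command([
  [0,0,0.2],
  [0,0,0.2],
  [0,0,0.2],
  [0,0,0],
  [0,0,0],
], gripper=[15,15,15,15,15], twist=[0.9,0,0,0,0])

```text
time: 17.32
tool_pos: [577.2, 69.4, 54.8]
tcp_rot: [3.141, 0.0, 1.526]
contact_force: [-0.5, 0.4, -1.3]
grip_width: 21.5
finger_force: 30.0
```

Run:
```python
from h import *
o=get_obs();print(o["tool_pos"],o["tcp_rot"],o["contact_force"],o["joint_positions"])
s=capture("scene")[:,:,::-1];t=capture("top")[:,:,::-1]; cv2.imwrite("pics/s3.png",s);cv2.imwrite("pics/t3.png",t);f=lambda i:cv2.resize(i,None,fx=4,fy=4,interpolation=cv2.INTER_CUBIC)
cv2.imwrite("pics/c6.png",np.hstack([f(s[160:280,290:390]),f(t[130:250,300:400])]))
```

```text
[577.22118737  69.37708708  54.81394062] [3.1414667e+00 9.2383000e-05 1.5257231e+00] [-0.54955489  0.41549893 -1.32735405] [-1.21227235e-02  6.25203056e-01  1.57288243e+00 -1.19180467e-04
  9.43384326e-01  3.30204525e-02]
```

View pics/c6.png

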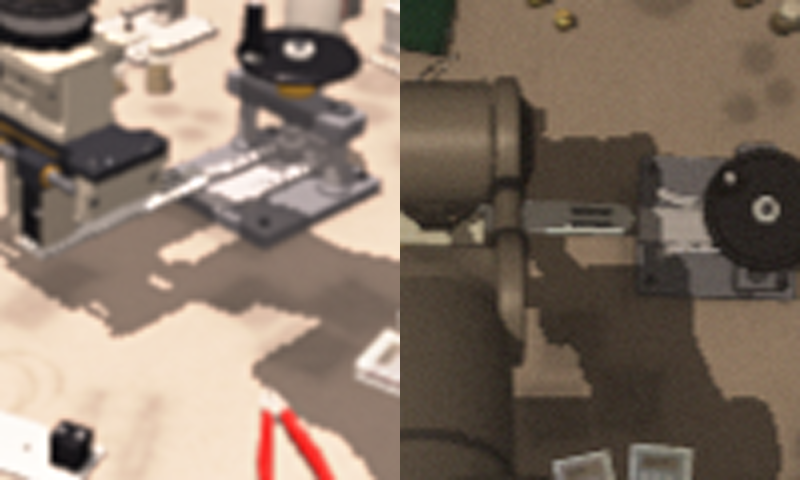

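The views show the slide held straight and level, its nose at about (359,184) in the top picture, right at the ledge. The wheel is raised and its crank is at (381,175). I'll check the lateral alignment in the same camera before inserting.

Run:
```python
from h import *
np.set_printoptions(precision=2,suppress=True,linewidth=160)
g=cv2.cvtColor(cv2.imread("pics/t3.png"),cv2.COLOR_BGR2GRAY).astype(float)
print(g[176:194,334:360:2].astype(int))
gr=np.abs(np.gradient(cv2.GaussianBlur(g,(3,3),0),axis=0))
def pk(c,lo,hi):
    s=np.arange(lo,hi);w=gr[lo:hi,c];i=s[np.argmax(w)];k=np.arange(i-1,i+2);return (gr[k,c]*k).sum()/gr[k,c].sum()
print("pred nose & tail-side edge mid px",proj("top",[[569.7,-97.4,51],[575,20,51],[569.7+14,-60,51],[568-14,-60,51]]))
```

```text
[[ 63  61  60  60  62  61  60  63  60  56  57  58  51]
 [ 63  60  63  64  61  58  60  58  59  60  57  53  54]
 [ 64  61  62  63  62  63  62  59  60  59  56  52  51]
 [ 63  61  64  61  65  58  59  62  59  58  53  54  49]
 [ 79  80  80  80  72  68  63  60  58  65  55  50  46]
 [ 85  89  88  87  79  75  71  83  83  81  82  66  47]
 [ 86  89  87  85  71  42  46  46  50  54  86  82  46]
 [ 87  88  89  88  81  50  54  54  46  58  85  87  55]
 [ 87  89  89  84  86  83  83  83  83  80  87  90  82]
 [ 91  88  87  88  74  50  57  56  60  64  87  90  65]
 [ 90  89  87  89 128  74  74  68  50  59  88  87  50]
 [107 129 162 162 168 159 161 158 154 159 163  83  44]
 [ 71  83  96  95  92  90  89 104 108 106 104  58  46]
 [ 59  59  62  60 106 105 107 110 110 103 100  85  73]
 [ 59  64  60  62 123 121 120 124 116 112 105  98  82]
 [ 60  62  61  61 118 118 120 120 116 112 106  91  81]
 [ 59  62  63  62 122 117 120 117 118 116 110  95  81]
 [ 58  61  60  60  96 118 117 120 118 114 107  96  82]]
pred nose & tail-side edge mid px [[356.97 184.33]
 [324.16 183.43]
 [346.43 180.64]
 [346.64 188.85]]
```

Request:
arm_command([
  [0,0.02,0.5],
  [0,0,0.5],
  [-0.4,0,0],
  [-0.5,0,0],
  [0,0,0.06],
], gripper=[15,15,15,15,15], twist=[0,0,0,0,0])

```text
time: 18.05
tool_pos: [577.0, 45.3, 28.6]
tcp_rot: [3.141, 0.0, 1.523]
contact_force: [-0.3, -0.9, -0.5]
grip_width: 21.9
finger_force: 30.0
```

Request:
arm_command([
  [-0.2,0,0.04],
  [-0.3,0,0.02],
  [-0.3,0,0],
  [0,0,0],
  [0,0,0],
], gripper=[15,15,15,15,15], twist=[0,0,0,0,0])

```text
time: 18.68
tool_pos: [575.8, 26.8, 26.7]
tcp_rot: [3.141, -0.0, 1.525]
contact_force: [0.7, -0.4, -2.1]
grip_width: 21.4
finger_force: 30.0
```

Request:
arm_command([
  [-0.4,0,0],
  [-0.4,0,0],
  [-0.2,0,0],
  [0,0,0],
  [0,0,0],
], gripper=[15,15,15,15,15], twist=[0,0,0,0,0])

```text
time: 19.3
tool_pos: [574.6, 1.8, 26.7]
tcp_rot: [-3.142, -0.0, 1.525]
contact_force: [-0.2, 0.1, -1.1]
grip_width: 21.7
finger_force: 30.0
```

Request:
arm_command([
  [-0.4,0,0],
  [-0.4,0,0],
  [-0.4,0,0],
  [-0.3,0,0],
  [0,0,0],
], gripper=[15,15,15,15,15], twist=[0,0,0,0,0])

```text
time: 19.92
tool_pos: [572.9, -36.5, 26.7]
tcp_rot: [3.141, 0.0, 1.524]
contact_force: [-0.8, -0.6, -1.4]
grip_width: 21.6
finger_force: 30.0
```

Request:
arm_command([
  [-0.4,0,0],
  [-0.4,0,0],
  [-0.3,0,0],
  [-0.1,0,0],
  [0,0,0],
], gripper=[15,15,15,15,15], twist=[0,0,0,0,0])

```text
time: 20.55
tool_pos: [571.5, -65.9, 26.7]
tcp_rot: [-3.142, 0.0, 1.525]
contact_force: [-0.3, -0.8, 0.2]
grip_width: 22.0
finger_force: 30.0
```

Request:
arm_command([
  [-0.08,0,0],
  [-0.06,0,0],
  [0,0,0],
  [0,0,0],
  [0,0,0],
], gripper=[15,15,15,15,15], twist=[0,0,0,0,0])

```text
time: 21.18
tool_pos: [571.4, -69.1, 26.7]
tcp_rot: [3.142, 0.0, 1.525]
contact_force: [0.4, -0.6, -1.6]
grip_width: 21.6
finger_force: 30.0
```

Request:
arm_command([
  [-0.06,0,0],
  [-0.06,0,0],
  [0,0,0],
  [0,0,0],
  [0,0,0],
], gripper=[15,15,15,15,15], twist=[0,0,0,0,0])

```text
time: 21.8
tool_pos: [571.1, -69.8, 26.8]
tcp_rot: [-3.141, -0.003, 1.525]
contact_force: [1.7, 11.0, 1.3]
grip_width: 21.9
finger_force: 30.0
```

Request:
arm_command([
  [-0.04,0,0],
  [-0.04,0,0],
  [0,0,0],
  [0,0,0],
  [0,0,0],
], gripper=[15,15,15,15,15], twist=[0,0,0,0,0])

```text
time: 22.42
tool_pos: [571.0, -70.0, 26.8]
tcp_rot: [-3.141, -0.005, 1.525]
contact_force: [1.2, 19.1, 2.1]
grip_width: 22.1
finger_force: 30.0
```

The push force rises to 19 N at y=-70, which fits the end stop given the nose offset I measured. I'll ease the push, set the slide on the floor and release.

Request:
arm_command([
  [0.06,0,0],
  [0.02,0,0.03],
  [0,0,0],
  [0,0,0],
  [0,0,0],
], gripper=[15,15,15,15,15], twist=[0,0,0,0,0])

```text
time: 23.05
tool_pos: [571.2, -69.8, 26.1]
tcp_rot: [-3.141, -0.003, 1.525]
contact_force: [0.6, 11.5, 2.1]
grip_width: 21.8
finger_force: 30.0
```

Request:
arm_command([
  [0,0,0],
  [0,0,0],
  [0,0,0],
  [0,0,0],
  [0,0,-0.4],
], gripper=[25,30,40,45,45], twist=[0,0,0,0,0])

```text
time: 23.68
tool_pos: [570.6, -72.2, 35.7]
tcp_rot: [-3.14, -0.0, 1.525]
contact_force: [-0.2, -0.3, 0.2]
grip_width: 44.5
finger_force: 0.0
```

Request:
arm_command([
  [0,0,-0.8],
  [0,0,-1],
  [0,0,-1],
  [0,0,-1],
  [0,0,-1],
], gripper=[60,80,80,80,80], twist=[0,0,0,0,0])

```text
time: 24.3
tool_pos: [571.2, -72.2, 157.6]
tcp_rot: [3.141, 0.0, 1.525]
contact_force: [0.8, 0.1, -0.0]
grip_width: 79.7
finger_force: 0.0
```

Request:
arm_command([
  [0,0,-1],
  [0,0,-0.6],
  [0,0,0],
  [0,0,0],
  [0,0,0],
], gripper=[80,80,80,80,80], twist=[0,0,0,0,0])

```text
time: 24.92
tool_pos: [570.7, -72.0, 194.8]
tcp_rot: [-3.14, -0.0, 1.525]
contact_force: [-0.6, -0.2, -0.2]
grip_width: 79.8
finger_force: 0.0
```

Run:
```python
from h import *
o=get_obs();print(o["time"],o["tool_pos"],o["tcp_rot"],o["contact_force"])
s=capture("scene")[:,:,::-1];t=capture("top")[:,:,::-1]; cv2.imwrite("pics/s4.png",s);cv2.imwrite("pics/t4.png",t);f=lambda i:cv2.resize(i,None,fx=4,fy=4,interpolation=cv2.INTER_CUBIC)
cv2.imwrite("pics/c7.png",np.hstack([f(s[140:260,310:410]),f(t[130:250,320:420])]))
# block centre expected (-138..-133 before axis)
```

```text
24.925 [570.70036145 -72.04337025 194.83733832] [-3.13953956e+00 -3.25996001e-04  1.52497040e+00] [-0.62045939 -0.16462591 -0.22856574]
```

View pics/c7.png

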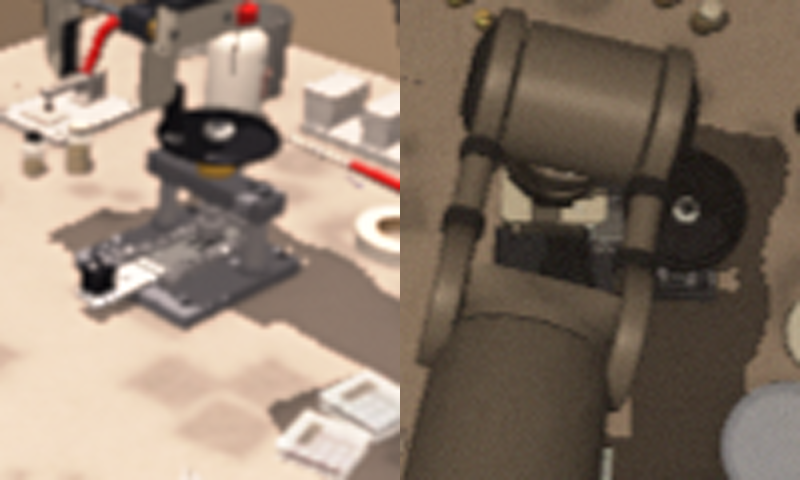

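The left view shows the slide flat in the channel with its block at crop (98,272), full picture about (334,208). The wheel is up, with its crank at crop (178,98). I'll check the block position, then plan the wind-down.

```bash
python3 - <<'E'
from h import *
np.set_printoptions(precision=1,suppress=True)
g=cv2.cvtColor(cv2.imread("pics/s4.png"),cv2.COLOR_BGR2GRAY)
z=np.zeros_like(g); z[198:220,326:344]=(g[198:220,326:344]<70)*1
n,l,st,c=cv2.connectedComponentsWithStats(z); i=1+np.argmax(st[1:,4]); print(st[i],c[i],plane("scene",c[i],36))
x=np.array([-.045,-.999]);B=np.array([564.5,-208])-133*x; print("expected block",B,proj("scene",[[*B,35]]))
for b in (-137,-141): B=np.array([564.5,-208])+b*x; print(b,proj("scene",[[*B,35]]))
E
python3 c.py 61 -20 16 -0.02 | sed 's/np.float64//g'
```

```text
[330 204   9  10  50] [333.9 208.9] [[566.1 -68.4  36. ]]
expected block [570.5 -75.1] [[334.4 207.9]]
-137 [[333.5 208.4]]
-141 [[332.6 208.8]]
41.0 [(-0.361), (0.458), 0.02]
21.0 [(-0.496), (0.307), 0.02]
1.0 [(-0.571), (0.119), 0.02]
-19.0 [(-0.577), (-0.083), 0.02]
-39.0 [(-0.514), (-0.276), 0.02]
-59.0 [(-0.389), (-0.435), 0.02]
-79.0 [(-0.217), (-0.542), 0.02]
-99.0 [(-0.018), (-0.583), 0.02]
-119.0 [(0.182), (-0.554), 0.02]
-139.0 [(0.361), (-0.458), 0.02]
-159.0 [(0.496), (-0.307), 0.02]
-179.0 [(0.571), (-0.119), 0.02]
-199.0 [(0.577), (0.083), 0.02]
-219.0 [(0.514), (0.276), 0.02]
-239.0 [(0.389), (0.435), 0.02]
-259.0 [(0.217), (0.542), 0.02]
```

Request:
arm_command([
  [-0.9,0.1,0],
  [-0.9,0.1,0],
  [-0.9,0.1,0],
  [-0.9,0.1,0],
  [-0.3,0.0,0],
], gripper=[80,80,80,80,80], twist=[-0.36,0,0,0,0])

```text
time: 25.65
tool_pos: [579.1, -171.8, 195.7]
tcp_rot: [-3.141, 0.0, 1.554]
contact_force: [0.8, -0.4, -0.5]
grip_width: 80.5
finger_force: 0.0
```

Request:
arm_command([
  [0,0.22,0],
  [0,0,0.7],
  [0,0,0.8],
  [0,0,0.65],
  [0,0,0],
], gripper=[80,80,80,80,80], twist=[0,0,0,0,0])

```text
time: 26.28
tool_pos: [584.1, -169.1, 140.9]
tcp_rot: [-3.139, -0.001, 1.557]
contact_force: [-0.9, -0.4, 0.1]
grip_width: 80.1
finger_force: 0.0
```

Request:
arm_command([
  [0,0,0],
  [0,0,0],
  [0,0,0],
  [0,0,0],
  [0,0,0],
], gripper=[50,40,30,25,22], twist=[0,0,0,0,0])

```text
time: 26.9
tool_pos: [584.6, -170.0, 142.3]
tcp_rot: [3.141, 0.0, 1.556]
contact_force: [-0.7, 0.5, -0.2]
grip_width: 34.6
finger_force: 0.0
```

Request:
arm_command([
  [0,0,0],
  [0,0,0],
  [0,0,0],
  [0,0,0],
  [0,0,0],
], gripper=[20,18,15,15,15], twist=[0,0,0,0,0])

```text
time: 27.52
tool_pos: [584.4, -169.9, 142.2]
tcp_rot: [-3.141, 0.0, 1.556]
contact_force: [-1.0, 0.5, 0.4]
grip_width: 18.3
finger_force: 30.0
```

Request:
arm_command([
  [-0.361,0.458,0.02],
  [-0.496,0.307,0.02],
  [-0.571,0.119,0.02],
  [-0.577,-0.083,0.02],
  [-0.514,-0.276,0.02],
], gripper=[15,15,15,15,15], twist=[0,0,0,0,0])

```text
time: 28.15
tool_pos: [596.9, -234.3, 139.5]
tcp_rot: [3.141, 0.0, 1.556]
contact_force: [1.3, 3.9, -1.1]
grip_width: 18.1
finger_force: 30.0
```

Request:
arm_command([
  [-0.389,-0.435,0.02],
  [-0.217,-0.542,0.02],
  [-0.018,-0.583,0.02],
  [0.182,-0.554,0.02],
  [0.361,-0.458,0.02],
], gripper=[15,15,15,15,15], twist=[0,0,0,0,0])

```text
time: 28.78
tool_pos: [532.0, -234.4, 137.0]
tcp_rot: [3.14, 0.0, 1.556]
contact_force: [11.6, 2.8, -8.7]
grip_width: 18.3
finger_force: 30.0
```

Request:
arm_command([
  [0.496,-0.307,0.02],
  [0.571,-0.119,0.02],
  [0.577,0.083,0.02],
  [0.257,0.138,0.01],
  [0,0,0],
], gripper=[15,15,15,15,15], twist=[0,0,0,0,0])

```text
time: 29.4
tool_pos: [527.4, -187.2, 135.2]
tcp_rot: [-3.142, 0.001, 1.557]
contact_force: [3.8, -2.7, -6.8]
grip_width: 18.6
finger_force: 30.0
```

Request:
arm_command([
  [0.12,0.08,0],
  [0.1,0.08,0],
  [0,0,0],
  [0,0,0],
  [0,0,0],
], gripper=[15,15,15,15,15], twist=[0,0,0,0,0])

```text
time: 30.02
tool_pos: [531.6, -181.0, 135.0]
tcp_rot: [-3.14, -0.0, 1.556]
contact_force: [-0.8, -3.1, -9.8]
grip_width: 17.6
finger_force: 30.0
```

Request:
arm_command([
  [0.08,0.06,0],
  [0,0,0],
  [0,0,0],
  [0,0,0],
  [0,0,0],
], gripper=[15,15,15,15,15], twist=[0,0,0,0,0])

```text
time: 30.65
tool_pos: [533.3, -179.0, 135.1]
tcp_rot: [-3.141, -0.0, 1.556]
contact_force: [-1.4, -4.9, -15.2]
grip_width: 18.2
finger_force: 30.0
```

Request:
arm_command([
  [0.08,0.07,0.04],
  [0.04,0.04,0.02],
  [0,0,0],
  [0,0,0],
  [0,0,0],
], gripper=[15,15,15,15,15], twist=[0,0,0,0,0])

```text
time: 31.28
tool_pos: [534.8, -177.4, 134.9]
tcp_rot: [-3.139, 0.002, 1.556]
contact_force: [-10.4, -7.7, -4.0]
grip_width: 18.4
finger_force: 30.0
```

Request:
arm_command([
  [-0.05,-0.04,0],
  [0,0,0],
  [0,0,0],
  [0,0,-0.5],
  [0,0,-1],
], gripper=[25,40,60,60,60], twist=[0,0,0,0,0])

```text
time: 31.9
tool_pos: [535.4, -177.1, 172.1]
tcp_rot: [-3.141, -0.001, 1.557]
contact_force: [-0.2, 0.0, 0.6]
grip_width: 58.4
finger_force: 0.0
```

Request:
arm_command([
  [0,0,-1],
  [0,0,-1],
  [-0.5,-1,-0.5],
  [-0.5,-1,0],
  [-0.5,-1,0],
], gripper=[60,60,60,60,60], twist=[0,0,0,0,0])

```text
time: 32.52
tool_pos: [459.6, -214.1, 235.4]
tcp_rot: [3.14, 0.001, 1.557]
contact_force: [0.3, 0.4, -0.6]
grip_width: 60.0
finger_force: 0.0
```

Request:
arm_command([
  [-0.8,-0.8,0],
  [-0.8,-0.8,0],
  [-0.8,-0.8,0],
  [0,0,0],
  [0,0,0],
], gripper=[60,60,60,60,60], twist=[0,0,0,0,0])

```text
time: 33.15
tool_pos: [399.6, -272.8, 234.7]
tcp_rot: [3.14, 0.001, 1.556]
contact_force: [-0.1, -0.1, 0.5]
grip_width: 59.8
finger_force: 0.0
```

Run:
```python
from h import *
o=get_obs();print(o["time"],o["tool_pos"],o["contact_force"],o["dq"].round(3))
s=capture("scene")[:,:,::-1];t=capture("top")[:,:,::-1]; cv2.imwrite("pics/s5.png",s);cv2.imwrite("pics/t5.png",t);f=lambda i:cv2.resize(i,None,fx=4,fy=4,interpolation=cv2.INTER_CUBIC)
cv2.imwrite("pics/c8.png",np.hstack([f(s[140:260,310:410]),f(t[130:250,320:420])]))
```

```text
33.15 [ 399.60374705 -272.78678622  234.65377209] [-0.0511435  -0.1291534   0.45989087] [ 0.014  0.004  0.002 -0.002 -0.    -0.001]
```

View pics/c8.png

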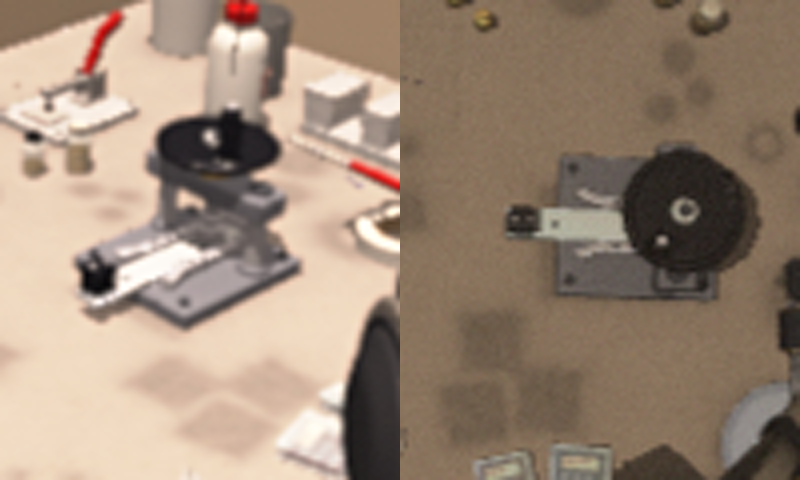

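The slide sits straight in the channel, with the crank back at (385.5,190) where it began. I'll run one numeric check of the block-to-axis distance and then hand in.

Run:
```python
from h import *
np.set_printoptions(precision=1,suppress=True)
g=cv2.cvtColor(cv2.imread("pics/t5.png"),cv2.COLOR_BGR2GRAY)
print(g[180:192,342:362])
z=np.zeros_like(g); z[178:194,342:358]=(g[178:194,342:358]<70)*1
n,l,st,c=cv2.connectedComponentsWithStats(z); i=1+np.argmax(st[1:,4]); print(st[i],c[i],plane("top",c[i],42))
print("hub",plane("top",[391.0,182.5],123),"base edge",plane("top",[(556-400)/4+320,186],16),"expected block mid px",proj("top",[[570.5,-75.1,42],[570.5,-75.1,35],[571.1,-62,22]]))
```

```text
[[119 118 117 118 119 119 120 120 115 114 113 111 106 100 100  97  89  84
   92  93]
 [120 118 122 116 127 108  77  74  79  73  81 100 104 108  99  96  88  90
  106 104]
 [119 121 121 121 127 103  50  47  45  44  49  64  88 130 162 164 160 161
  163 162]
 [116 118 115 117 103  60  43  41  39  41  40  52  81 135 174 174 172 169
  177 175]
 [118 118 118 113  84  67  96  84  41  61  82  75  79 135 176 170 172 172
  171 171]
 [117 116 117 111  82  54  67  60  45  50  59  63  78 136 174 163 121 134
  173 175]
 [119 118 118 109  83  51  50  49  48  49  45  56  80 139 176 162 116 136
  175 176]
 [122 120 122 110  80  43  31  40  35  38  35  50  78 135 178 173 165 168
  174 175]
 [123 120 119 108 109 117  98  74  73  76  74 116 162 165 175 172 173 177
  173 175]
 [123 119 117 117 104  91  93  86  81  79  78  95 113 117 121 124 132 149
  165 155]
 [120 123 123 122 117 110 114 109 106 105 105 105 100  95  95  99  89  95
  114 107]
 [119 121 117 118 120 120 115 119 117 118 112 110 107  99  98  93  80  80
   98  94]]
[347 182   7   6  37] [350.  184.6] [[570.4 -73.2  42. ]]
hub [[ 563.2 -206.3  123. ]] base edge [[ 568.6 -108.1   16. ]] expected block mid px [[350.5 184.6]
 [350.4 184.9]
 [346.5 185.3]]
```

```bash
python3 -c "
from plant import *
print(close_job())"
```

```text
the job is handed in; nothing more can be done
None
```

The job is handed in, though no verdict came back. The spindle loosened anticlockwise, the narrow slide went in to the end stop (block measured 133.1 mm before the axis, 133 expected), the ram was wound down to its stop, and the arm is clear; foot force and final bystander positions were not measured.

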